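# Return four counter things to their fitted trays

### The arm

A 6-joint arm with a two-finger parallel gripper is mounted at the origin on a cart in front of the work surface, level with it; the furniture and walls round the work are solid. World frame = base frame: x ahead of the robot, y to its left, z up, the work surface at z = 0. Lengths are in mm, angles in rad, forces in N, time in s.
With the tool pointing down it reaches from about 325 to 900 mm from the base axis. Payload 3.5 kg.
Tool frame: the origin (TCP) lies on the centre line of the jaws, within the pads' length; the fingertips stand ctrl.finger_overhang ahead of it and the grasp point (between the pads) lies 2 mm behind it (ctrl.finger_overhang is the distance from the TCP to the fingertips, in mm); z points along the fingers, y is the line along which they close (so a half turn about z gives the same grasp; the last joint's range is limited). The gripper opens to 85 mm and grips with 20 to 120 N. Pads are 22 mm wide; open, the fingers measure 114 mm over their backs; the gripper's body (76 mm by 85 mm) begins 54 mm behind the grasp point. The pads swing forward as they close: fully open they stand 13 mm farther back than shut.
Start: joints at [1.011, 0.276, -0.026, 1.268, 0, 1.467], TCP at [275.68, 560.912, 248.313] pointing down, gripper open.
Joint ranges: [-3.12, 3.12], [-0.85, 1.88], [-1.08, 1.24], [-1.95, 2.15], [-1.57, 1.53], [-3.14, 3.14]. Speed limits (rad/s): [2.57, 2.57, 3.14, 3.14, 3.14, 3.14].

### API

Orientations are given as a unit quaternion [x, y, z, w].
In Python, from workcell import ctrl, viewer, workorder gives the robot as it stands.
- The arm moves only by the tool jog_arm, never from a script. Its argument "deltas" is a list of rows, each a list of 7 numbers: the shift along the tool's x, y, z as a fraction of full scale, then the turn, a rotation vector about the tool's x, y, z as a fraction of full scale, then the opening, from -1 (shut) to 1 (fully open). In form: [[dx, dy, dz, rx, ry, rz, hand], ...]. A call has 1 to 8 rows; each row is the pose to reach, as a shift and turn from the pose commanded when the call began, along the tool's axes at that moment, turning the shorter way round; what a row does not reach only later rows make up. Full scale, the value 1, is 0.4 m for a shift and pi rad for a turn. A row lasts 1/10 s, in which the tool goes at most 50 mm and 8.59 degrees, less where a joint would pass 70% of its speed; a pose out of reach is approached as far as the arm can. A call with a number of a shift or a turn outside -1 to 1 is refused whole. A call with a gripper value outside its range is refused whole. The fingers move at their own pace and stop on an object; "force" is the grip in N (left out, the last holds). Time passes only in rows, so rows that repeat a pose let the fingers close. It gives the time, the measured TCP pose, the force, the opening and the grip force at its end, in the units of the state.
- ctrl.observe(): the state, without advancing time (a new reading comes with each control period).
- viewer.snapshot(name): name is "side" or "top"; returns (picture, depth): 420x560x3 uint8, blue, green, red; 420x560 float32, mm along the optical axis (not along the pixel's ray), 0 where there is no reading.
- viewer.calibration(name): a dict with "intrinsics" (3x3 intrinsics, pixels), "k1" (the pictures are not rectified: a ray, as slopes to the right and down, at radius r is drawn at 1 + k1 r^2 times it, then the intrinsics apply), "view" (4x4, takes a point from world to camera coordinates). Camera axes: x right, y down, z forward; pixel columns grow to the right and rows downward; lengths in mm; the calibration is good to about 2 mm. A picture is of the moment at which its call begins. calibration takes no time and is no camera call.
- workorder.sign_off(): hands the job in; it is judged then, once.
Trained networks look in the newest picture that a camera, given by its name, has taken for a name from the list of things; names that differ only in an ending like _2 or _b are one class to them, and where a whole thing is asked for, a point or a joint stands for the part that bears it (a point fixed in the world has none). Each returns a list of dicts, best first, with "p" (0 to 1); they miss things now and then, are a little off and sometimes report something else, mostly with a low value. They report only what shows in the picture. A call takes as long as a camera call. They do not tell look-alikes from the thing itself.
- viewer.look_for(thing, camera): "bbox" ([left, top, right, bottom] in pixels, round what is visible of it).
The state is a dict: "clock": time; "joint_positions": joint angles; "qd": joint speeds; "joint_torque": joint torques, N m; "tool_pos": TCP position; "ee_rot": TCP orientation; "contact_force": force on the tool from outside, world axes, zero at the start; "moment": the same for the moment, N m; "opening": opening from 0.0 (shut) to 1.0 (fully open); "finger_force": force on a finger pad.
Only numpy, scipy, OpenCV 4.12 (cv2) and the standard library are available. Lean on these libraries where they do the work, as an engineer would, in place of code of your own. Each camera call takes 0.05 s, during which the arm holds its last target. There are 200 camera calls.

### The job

Tidy the worktop: put the pepper mill, the spice jar, the flat bottle and the remote control each into the low wooden tray that is made to fit it, sitting flat on the tray's cork floor inside the rim, the mill, jar and bottle upright. Somebody left the spice jar standing in the pepper mill's tray, so it has to come out of there first; leave the timer and the mug where they are.

Things in the scene. Friction and masses are not known exactly. Their poses are not given: they have to be found in the camera images.
- mill: Brown turned wooden pepper mill with a small metal button on top, standing upright. 58 mm diameter, 170 mm tall; its head (123 to 159 mm up) is 48 mm in diameter and can be gripped from above. Head does not turn. About 0.18 kg. Origin: centre of the underside, z up along its axis. Belongs in the large round tray.
- spice_jar: Glass spice jar with a black cap, a plain cylinder 41 mm in diameter and 90 mm tall, about 0.11 kg. Starts upright in the large round tray. Origin: centre of the underside, z up. Belongs in the small round tray.
- flat_bottle: Upright flattened white-and-blue plastic bottle, 39 mm thick along its own x, 67 mm wide along its own y, 173 mm tall, with a round cap 39 mm in diameter at 146 to 173 mm. About 0.23 kg. Grip it across its thickness (own x) at the cap, 155 mm up. Origin: centre of the underside, z up. Belongs in the short oblong tray, its width along the tray's long side.
- remote_control: Black remote control lying flat, 167 mm long (own x), 46 mm wide (own y), 19 mm thick, about 0.11 kg. Grip it across its width. Origin: centre of the underside, z up. Belongs in the long oblong tray, either way round.
- tray_large_round: Fixed, brown wooden tray with a cork floor; rim top at 9 mm, floor at 3 mm above the worktop, wall 7 mm thick. Round, inside diameter 74 mm, outside 88 mm. For the pepper mill. Origin: centre of the underside (on the worktop), z up.
- tray_small_round: Fixed, brown wooden tray with a cork floor; rim top at 9 mm, floor at 3 mm above the worktop, wall 7 mm thick. Round, inside diameter 56 mm, outside 70 mm; empty. For the spice jar. Origin: centre of the underside, z up.
- tray_short: Fixed, brown wooden tray with a cork floor; rim top at 9 mm, floor at 3 mm above the worktop, wall 7 mm thick. Oblong, inside 55 mm (own x) by 83 mm (own y), outside 69 by 97 mm; empty. For the flat bottle. Origin: centre of the underside, z up.
- tray_long: Fixed, brown wooden tray with a cork floor; rim top at 9 mm, floor at 3 mm above the worktop, wall 7 mm thick. Oblong, inside 183 mm (own x) by 62 mm (own y), outside 197 by 76 mm; empty. For the remote control. There is no room for fingers between remote and rim: keep the fingertips above the 9 mm rim. Origin: centre of the underside, z up.
- timer: Bystander: loose red kitchen timer with a white foot, 66 mm across, 60 mm tall; must stay where it is. Origin: centre of the underside.
- coffee_mug: Bystander: loose white mug with dark stripes, 86 mm wide, 120 mm over the handle, which points to its own -y, 90 mm tall; must stay where it is. Origin: middle of its outline, on the underside.
There are look-alikes about, which are no part of the job. What is shaped like the tray_short but green is not meant.

How it is judged:
By the outcome, as a careful person would: the job done as asked, in the order asked, and still so for the second after the job is handed in, with the robot touching nothing.
It also fails if it takes over 112 s, if anything falls off the work surface, if the arm or the gripper's body presses on something with over 40 N, if the wrist force passes 120 N, or if a joint passes its speed limit or range.

## Working session

There is one attempt and no reset: what is moved stays moved. The work goes in short steps, Python scripts to look and compute and a tool call to move; the robot and the scene stay as the last step left them, time stands still between calls to the robot, and variables do not carry over. Pictures are saved under pics/ and viewed, at most 14 in all, crops included, and the job is handed in when it is done.

Besides the shell and the picture viewer there is one more tool, called after "Emit:" as name(argument=value, ...), one argument or row to a line, values as JSON. jog_arm: Moves the arm, as the interface text tells. Its arguments: {"type":"object","properties":{"deltas":{"type":"array"},"force":{"type":"number"}},"required":["deltas"]}

```bash
mkdir -p pics; ls; cat > h.py <<'E'
import numpy as np,cv2
from workcell import ctrl,viewer,workorder
E
python3 - <<'E'
from h import *
print(ctrl.observe(),ctrl.finger_overhang)
for n in("side","top"):
    p,d=viewer.snapshot(n);cv2.imwrite(f"pics/{n}0.png",p);np.save(f"{n}.npy",d);print(n,viewer.calibration(n))
    for t in "mill spice_jar flat_bottle remote_control tray_large_round tray_small_round tray_short tray_long timer coffee_mug".split():
        print(t,[(np.round(r["bbox"]).tolist(),round(r["p"],2)) for r in viewer.look_for(t,n)])
E
```

```text
pics
{'clock': 0.0, 'joint_positions': array([ 1.01062186e+00,  2.77145699e-01, -2.78976124e-02,  1.26800525e+00,
       -1.01959220e-05,  1.46739684e+00]), 'qd': array([-0.00102416,  0.00206373,  0.00011427, -0.00136579,  0.00158138,
        0.00041069]), 'joint_torque': array([ 7.21647157e-04, -4.45506120e+01,  2.95201635e+01,  1.61412999e-02,
        5.27783129e-05,  6.22633422e-06]), 'tool_pos': array([275.27074645, 560.28078725, 247.14389722]), 'ee_rot': array([ 2.26407032e-01,  9.74032129e-01, -1.06636033e-03, -3.61993338e-04]), 'contact_force': array([0.31481688, 0.34428208, 0.24588096]), 'moment': array([ 0.0296321 , -0.03391831, -0.01671898]), 'finger_force': 0.0, 'opening': 1.0011595967709126} 17.0
side {'intrinsics': array([[481.39195307,   0.        , 275.9468786 ],
       [  0.        , 481.39195307, 207.57986815],
       [  0.        ,   0.        ,   1.        ]]), 'k1': -0.14316549978070217, 'view': array([[ 4.98002469e-02, -9.98659517e-01, -1.41104529e-02,
        -4.14245732e+01],
       [-7.36631612e-01, -2.71857738e-02, -6.75747587e-01,
         3.92042001e+02],
 
[... 1110 characters left out ...]
  0.00000000e+00,
         1.00000000e+00]])}
mill [([306.0, 211.0, 331.0, 240.0], 0.84)]
spice_jar [([196.0, 156.0, 215.0, 174.0], 0.65)]
flat_bottle [([269.0, 131.0, 294.0, 158.0], 0.73), ([192.0, 158.0, 223.0, 184.0], 0.54)]
remote_control [([336.0, 143.0, 366.0, 199.0], 0.94)]
tray_large_round [([188.0, 158.0, 223.0, 185.0], 0.87)]
tray_small_round [([415.0, 197.0, 438.0, 214.0], 0.73), ([306.0, 212.0, 330.0, 240.0], 0.16)]
tray_short [([419.0, 258.0, 459.0, 290.0], 0.61), ([365.0, 235.0, 401.0, 270.0], 0.6)]
tray_long [([224.0, 202.0, 272.0, 274.0], 0.91)]
timer [([176.0, 245.0, 200.0, 266.0], 0.91), ([309.0, 212.0, 334.0, 240.0], 0.32)]
coffee_mug [([112.0, 193.0, 156.0, 231.0], 0.96)]
```

View pics/side0.png

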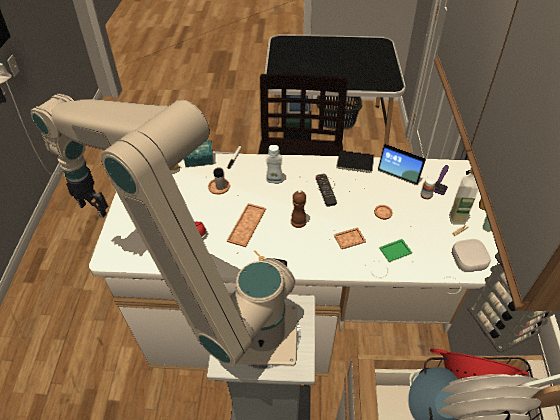

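View pics/top0.png

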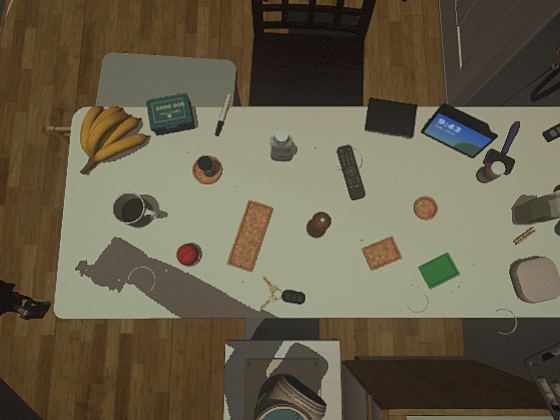

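The top view shows the jar in the large tray (207,167), bottle (281,145), remote (351,172), small tray (425,208), short tray (381,252), long tray (249,235), mill (319,224), timer (188,255) and mug (133,210). The green tray at (439,270) is the look-alike. Next I'll measure from both views.

```bash
cat > h.py <<'E'
import numpy as np,cv2
from workcell import ctrl,viewer,workorder
C={n:viewer.calibration(n) for n in("side","top")}
def slopes(n,uv):
    c=C[n];K=c["intrinsics"]
    return cv2.undistortPoints(np.float64(uv).reshape(-1,1,2),K,np.array([c["k1"],0,0,0,0.])).reshape(-1,2)
def cloud(n,d):
    h,w=d.shape;v,u=np.mgrid[:h,:w]
    s=slopes(n,np.stack([u,v],-1).reshape(-1,2)).reshape(h,w,2)
    pc=np.dstack([s*d[...,None],d]);V=C[n]["view"]
    P=(pc-V[:3,3])@V[:3,:3];P[d==0]=np.nan
    return P
def plane(n,uv,z):
    s=slopes(n,uv);V=C[n]["view"];D=np.c_[s,np.ones(len(s))]@V[:3,:3];o=-V[:3,:3].T@V[:3,3]
    return o+D*((z-o[2])/D[:,2:])
def proj(n,P):
    c=C[n];P=np.atleast_2d(P);V=c["view"];q=P@V[:3,:3].T+V[:3,3]
    return cv2.projectPoints(q,np.zeros(3),np.zeros(3),c["intrinsics"],np.array([c["k1"],0,0,0,0.]))[0].reshape(-1,2)
def tri(uvs):
    A=[];b=[]
    for n,uv in uvs.items():
        s=slopes(n,[uv])[0];V=C[n]["view"]
        for i in(0,1):
            r=V[i,:3]-s[i]*V[2,:3];A.append(r);b.append(s[i]*V[2,3]-V[i,3])
    return np.linalg.lstsq(np.array(A),np.array(b),rcond=None)[0]
E
python3 - <<'E'
from h import *
im={n:cv2.imread(f"pics/{n}0.png") for n in C};D={n:np.load(n+".npy") for n in C}
reg=dict(jar=(207,167),bottle=(281,143),remote=(351,172),small=(425,208),short=(381,252),long=(249,235),mill=(319,222),timer=(188,255),mug=(135,209))
P=cloud("top",D["top"]);S=cloud("side",D["side"])
def st(a):
    return np.round(np.r_[np.nanmedian(a,0)],1)
print("table",st(P[280:300,330:400].reshape(-1,3)),st(S[255:265,300:320].reshape(-1,3)))
for k,(u,v) in reg.items():
    c=plane("top",[(u,v)],5)[0]; print(k,c.round(0))
    for n,Q in(("top",P),("side",S)):
        m=np.hypot(Q[...,0]-c[0],Q[...,1]-c[1])<110
        q=Q[m];
        for lo,hi in((2,30),(30,60),(60,80),(80,100),(100,130),(130,180)):
            a=q[(q[:,2]>lo)&(q[:,2]<hi)]
            if len(a)>8: print("  ",n,lo,len(a),a.min(0).round(0),a.max(0).round(0))
for n,b in(("top",(165,115,450,300)),("side",(190,140,420,265))):
    x=im[n][b[1]:b[3],b[0]:b[2]];cv2.imwrite(f"pics/{n}c.png",cv2.resize(x,None,fx=2.8 if n=="top" else 3.4,fy=2.8 if n=="top" else 3.4,interpolation=2))
E
```

```text
table [ 287.3 -233.4    0.7] [ 2.916e+02 -1.426e+02  2.000e-01]
jar [646. 223.   5.]
   top 2 1490 [537. 116.   2.] [754. 331.  29.]
   top 30 52 [615. 196.  30.] [643. 230.  60.]
   top 60 35 [614. 197.  61.] [640. 233.  80.]
   top 80 178 [614. 197.  82.] [655. 236.  99.]
   side 2 599 [537. 115.   2.] [754. 329.  30.]
   side 30 56 [607. 190.  31.] [638. 228.  60.]
   side 60 41 [607. 191.  60.] [637. 232.  79.]
   side 80 82 [610. 192.  80.] [657. 230. 100.]
bottle [721.   3.   5.]
   top 2 1136 [ 611. -106.    2.] [830. 111.  30.]
   top 30 92 [664. -26.  30.] [689.  35.  59.]
   top 60 46 [664. -23.  60.] [682.  32.  80.]
   top 80 39 [664. -22.  80.] [672.  28.  99.]
   top 100 105 [663. -27. 101.] [693.  33. 130.]
   top 130 302 [664. -24. 130.] [701.  33. 178.]
   side 2 458 [ 612. -104.    2.] [824. 112.  29.]
   side 30 96 [658. -29.  31.] [687.  31.  60.]
   side 60 58 [658. -25.  60.] [684.  26.  80.]
   side 80 45 [659. -25.  81.] [679.  30.  99.]
   side 100 101 [657. -29. 101.] [691.  29. 130.]
   side 130 160 [658. -26. 130.] [696.  30. 180.]
remote [ 630. -205.    5
[... 901 characters left out ...]
 60.] [465. -78.  80.]
   side 80 36 [ 439. -117.   81.] [459. -81. 100.]
   side 100 60 [ 434. -123.  101.] [464. -77. 128.]
   side 130 151 [ 432. -123.  130.] [474. -77. 174.]
timer [385. 270.   5.]
   top 2 1196 [275. 161.   2.] [492. 379.  30.]
   top 30 354 [354. 237.  30.] [414. 295.  60.]
   top 60 21 [370. 249.  60.] [399. 284.  65.]
   side 2 255 [301. 161.   2.] [493. 301.  29.]
   side 30 90 [356. 231.  30.] [404. 271.  60.]
mug [519. 429.   5.]
   top 2 1112 [411. 319.   2.] [628. 538.  30.]
   top 30 595 [462. 343.  30.] [549. 460.  60.]
   top 60 201 [462. 344.  60.] [549. 460.  80.]
   top 80 244 [463. 352.  80.] [550. 461.  96.]
   side 2 23 [519. 319.   3.] [602. 370.   6.]
```

View pics/topc.png

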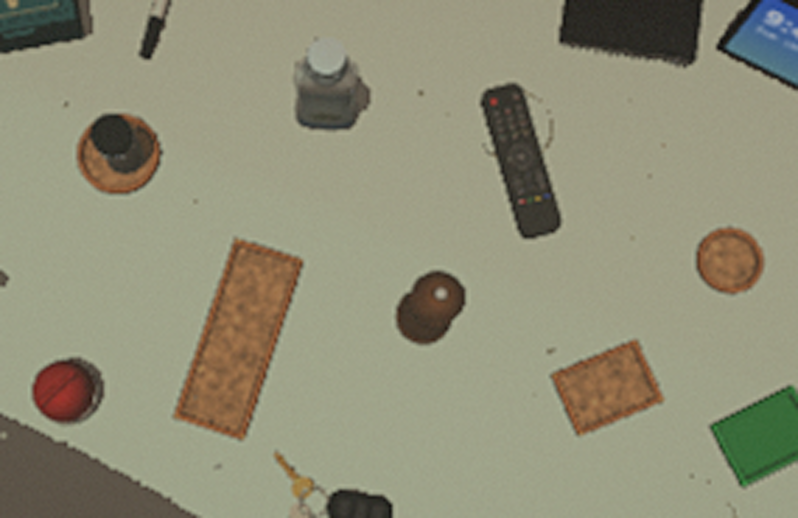

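View pics/sidec.png

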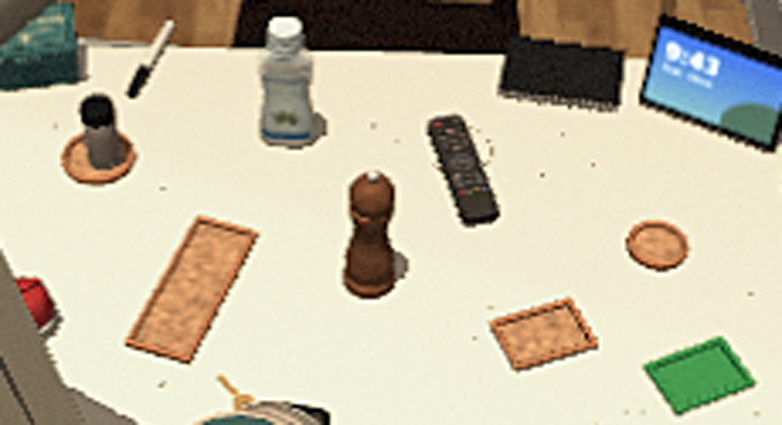

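The crops show clear rims for all four trays. Long tray corners in the top crop are at (235,238), (302,260), (243,438) and (175,416); short tray corners at (551,376), (636,340), (662,400) and (580,434). I'll fit the silhouettes in each view and in both together.

```bash
cat > fit.py <<'E'
from h import *
from scipy.optimize import minimize
def cyl(r,z0,z1):
    a=np.linspace(0,2*np.pi,48,endpoint=False);return np.vstack([np.c_[r*np.cos(a),r*np.sin(a),0*a+z] for z in(z0,z1)])
def box(x,y,z0,z1):return np.array([[i*x/2,j*y/2,z] for i in(-1,1) for j in(-1,1) for z in(z0,z1)])
def world(M,p):
    c,s=np.cos(p[2]),np.sin(p[2]);return np.c_[p[0]+c*M[:,0]-s*M[:,1],p[1]+s*M[:,0]+c*M[:,1],M[:,2]]
def fit(models,masks,p0,yaw):
    # models: list of convex parts, masks: {view: bool}
    R={}
    for n,m in masks.items():
        v,u=np.nonzero(m);R[n]=(max(u.min()-12,0),max(v.min()-12,0),u.max()+13,v.max()+13)
    def cost(q):
        p=np.r_[q,p0[2]][:3] if not yaw else np.r_[q[:2],q[2]/40]
        t=0
        for n,m in masks.items():
            x0,y0,x1,y1=R[n];r=np.zeros(((y1-y0)*8,(x1-x0)*8),np.uint8)
            for M in models:
                h=cv2.convexHull(np.float32((proj(n,world(M,p))+.5-[x0,y0])*8-.5));cv2.fillConvexPoly(r,np.round(h*16).astype(np.int32),255,shift=4)
            r=cv2.resize(r,(x1-x0,y1-y0),interpolation=cv2.INTER_AREA)/255.
            mm=m[y0:y1,x0:x1]; t+=np.abs(r-mm).sum()/mm.sum()
        return t/len(masks)
    q=np.r_[p0[:2],[p0[2]*40] if yaw else []]
    s=np.vstack([q]+[q+10*e for e in np.eye(len(q))])
    b=minimize(cost,q,method="Nelder-Mead",options=dict(initial_simplex=s,xatol=.05,fatol=1e-5))
    x=b.x.copy()
    if yaw:x[2]/=40
    return x,b.fun
def hmask(n,P,c,R,lo,hi=400):
    m=(np.hypot(P[...,0]-c[0],P[...,1]-c[1])<R)&(P[...,2]>lo)&(P[...,2]<hi)
    return m
def cmask(n,img,c,R,f):
    P=np.zeros(img.shape[:2]);v,u=np.mgrid[:420,:560]
    W=plane(n,np.stack([u,v],-1).reshape(-1,2),5).reshape(420,560,3)
    m=(np.hypot(W[...,0]-c[0],W[...,1]-c[1])<R)&f(img)
    k,l,s,_=cv2.connectedComponentsWithStats(m.astype(np.uint8));m=l==1+np.argmax(s[1:,4])
    cs,_=cv2.findContours(m.astype(np.uint8),0,2);o=np.zeros(m.shape,np.uint8);cv2.drawContours(o,cs,-1,1,-1)
    return o>0
def both(name,models,masks,p0,yaw=False):
    for k in(list(masks),["top"],["side"]):
        if all(i in masks for i in k):
            x,e=fit(models,{i:masks[i] for i in k},p0,yaw);print(name,k,np.round(x[:2],1),np.round(np.degrees(x[2:]),1),round(e,3))
E
python3 - <<'E'
from fit import *
im={n:cv2.imread(f"pics/{n}0.png") for n in C};P={n:cloud(n,np.load(n+".npy")) for n in C}
def orange(i):
    h=cv2.cvtColor(i,cv2.COLOR_BGR2HSV);return (h[...,0]<22)&(h[...,1]>75)
def dark(i):return i.max(2)<100
def cm(c,R,f):return {n:cmask(n,im[n],c,R,f) for n in C}
both("small",[cyl(35,0,9)],cm((521,-419),60,orange),(521,-419,0))
both("large",[cyl(44,0,9),cyl(20.5,3,93)],{n:cmask(n,im[n],(637,218),75,lambda i:orange(i)|dark(i)) for n in C},(637,218,0))
both("short",[box(69,97,0,9)],cm((392,-284),75,orange),(392,-284,-.4+0*3.14),True)
both("long",[box(197,76,0,9)],cm((442,96),130,orange),(442,96,-.3),True)
both("remote",[box(167,46,0,19)],cm((630,-205),110,dark),(630,-205,.25),True)
def hm(c,R,lo):return {n:hmask(n,P[n],c,R,lo) for n in C}
both("jar",[cyl(20.5,30,93)],hm((635,213),50,30),(635,213,0))
both("mill",[cyl(29,25,40),cyl(24,123,159)],hm((460,-98),60,25),(460,-98,0))
both("millhead",[cyl(24,130,160)],hm((460,-98),60,130),(460,-98,0))
both("cap",[cyl(19.5,152,173)],hm((682,4),60,152),(682,4,0))
both("body",[box(39,67,25,100),cyl(19.5,140,173)],hm((682,4),60,25),(682,4,0),True)
# tray heights: tops by depth
for k,c in dict(small=(521,-419),short=(392,-284),long=(442,96),large=(640,218)).items():
    for n in C:
        q=P[n][np.hypot(P[n][...,0]-c[0],P[n][...,1]-c[1])<22];t=P[n][(abs(np.hypot(P[n][...,0]-c[0],P[n][...,1]-c[1])-150)<15)]
        print(k,n,np.nanmedian(q[:,2]).round(1),np.nanmedian(t[:,2]).round(1))
for n in C:
    for k,c in dict(jar=(637,213),mill=(462,-98),bottle=(682,4),remote=(625,-205)).items():
        q=P[n][np.hypot(P[n][...,0]-c[0],P[n][...,1]-c[1])<12][:,2];print(n,k,np.nanpercentile(q,[10,50,90]).round(1))
E
```

```text
small ['side', 'top'] [ 522.4 -421.4] [] 0.08
small ['top'] [ 522.3 -420.6] [] 0.066
small ['side'] [ 523.2 -422.1] [] 0.085
large ['side', 'top'] [638.2 221.6] [] 0.275
large ['top'] [637.8 223.4] [] 0.108
large ['side'] [639.5 220.2] [] 0.405
short ['side', 'top'] [ 390.3 -287.1] [22.7] 0.068
short ['top'] [ 389.6 -285.5] [22.1] 0.049
short ['side'] [ 391.2 -288.8] [22.8] 0.062
long ['side', 'top'] [441.9  92. ] [-17.9] 0.054
long ['top'] [441.3  92.9] [-17.8] 0.032
long ['side'] [443.2  90.3] [-17.8] 0.055
remote ['side', 'top'] [ 630.  -203.8] [13.8] 0.184
remote ['top'] [ 629.3 -202.9] [13.9] 0.141
remote ['side'] [ 630.7 -205.2] [12.3] 0.22
jar ['side', 'top'] [635.1 214. ] [] 0.161
jar ['top'] [635.2 216.5] [] 0.058
jar ['side'] [634.3 211.1] [] 0.098
mill ['side', 'top'] [463.2 -98.4] [] 0.252
mill ['top'] [462.2 -97.4] [] 0.158
mill ['side'] [459.4 -99.4] [] 0.332
millhead ['side', 'top'] [460.7 -97.9] [] 0.217
millhead ['top'] [461.1 -97. ] [] 0.092
millhead ['side'] [455.1 -99.5] [] 0.276
cap ['side', 'top'] [682.5   3.4] [] 0.131
cap ['top'] [682.3   3.6] [] 0.093
cap ['side'] [681.6   2.4] [] 0.153
body ['side', 'top'] [684.8   3.1] [2.5] 0.183
body ['top'] [684.7   3.1] [-5.2] 0.146
body ['side'] [684.4   2.7] [3.5] 0.212
small side -620.2 498.0
small top 4.7 1.3
short side 4.1 -1.2
short top 3.6 1.2
long side 3.7 0.8
long top 4.0 1.0
large side 87.9 1.5
large top 93.5 1.4
side jar [89.2 93.6 97.4]
side mill [155.3 159.5 170.8]
side bottle [105.5 173.9 178.7]
side remote [15.5 21.1 24.9]
top jar [91.7 93.9 97.2]
top mill [156.7 159.5 169.8]
top bottle [171.7 174.2 176.6]
top remote [16.4 19.1 21.3]
```

```bash
cat > plan.py <<'E'
import sys
from h import *
from scipy.spatial.transform import Rotation as R
def plan(*wps):
    o=ctrl.observe();p=o["tool_pos"];q=R.from_quat(o["ee_rot"])
    print("t%.1f"%o["clock"],"now",p.round(1),"F",o["contact_force"].round(1),"op",round(o["opening"]*85,1),"ff",round(o["finger_force"],1))
    for x,y,z,psi in wps:
        best=None
        for k in(-180,0,180):
            a=np.radians(psi+k);T=R.from_matrix(np.c_[[np.sin(a),-np.cos(a),0],[np.cos(a),np.sin(a),0],[0,0,-1]])
            rv=(q.inv()*T).as_rotvec()
            if best is None or np.linalg.norm(rv)<np.linalg.norm(best):best=rv
        d=np.array([x,y,z])-p;n=max(np.linalg.norm(d)/50,np.degrees(np.linalg.norm(best))/8.59)
        print((x,y,z,psi),"->",(q.inv().apply(d)/400).round(4).tolist(),(best/np.pi).round(4).tolist(),"rows",round(n,1))
v=list(map(float,sys.argv[1:]));plan(*[v[i:i+4] for i in range(0,len(v),4)])
E
python3 plan.py 460 380 260 63.8 635 214 260 63.8
python3 - <<'E'
from h import *
P=cloud("top",np.load("top.npy"));S=cloud("side",np.load("side.npy"))
for Q in(P,S):
    q=Q[(np.hypot(Q[...,0]-682,Q[...,1]-3)<60)&(Q[...,2]>12)&(Q[...,2]<115)]
    for lo,hi in((12,40),(40,70),(70,100)):
        a=q[(q[:,2]>lo)&(q[:,2]<hi)]
        print(lo,[(y,round(np.median(a[abs(a[:,1]-y)<5][:,0]),1)) for y in range(-30,40,6) if (abs(a[:,1]-y)<5).sum()>2],a[:,1].min().round(),a[:,1].max().round())
E
```

```text
t1.1 now [275.7 560.9 248.3] F [-0.5  0.7 -0.5] op 85.1 ff 0.0
12 [(-30, np.float64(673.2)), (-24, np.float64(668.9)), (-18, np.float64(666.3)), (-12, np.float64(664.9)), (-6, np.float64(664.6)), (0, np.float64(664.9)), (6, np.float64(664.9)), (12, np.float64(665.2)), (18, np.float64(665.2)), (24, np.float64(667.3)), (30, np.float64(668.9)), (36, np.float64(672.9))] -27.0 35.0
40 [(-30, np.float64(680.0)), (-24, np.float64(673.6)), (-18, np.float64(668.8)), (-12, np.float64(666.3)), (-6, np.float64(665.3)), (0, np.float64(665.3)), (6, np.float64(665.8)), (12, np.float64(665.3)), (18, np.float64(666.4)), (24, np.float64(668.3)), (30, np.float64(674.6)), (36, np.float64(678.2))] -26.0 35.0
70 [(-24, np.float64(670.1)), (-18, np.float64(668.2)), (-12, np.float64(666.8)), (-6, np.float64(665.2)), (0, np.float64(665.0)), (6, np.float64(666.1)), (12, np.float64(666.2)), (18, np.float64(666.9)), (24, np.float64(668.3)), (30, np.float64(669.9))] -22.0 28.0
12 [(-30, np.float64(669.4)), (-24, np.float64(667.7)), (-18, np.float64(663.2)), (-12, np.float64(664.6)), (-6, np.float64(663.2)), (0, 
[... 853 characters left out ...]
[v[i:i+4] for i in range(0,len(v),4)])
                                    ~~~~^^^^^^^^^^^^^^^^^^^^^^^^^^^^^^^^^^^^^^^^
  File "plan.py", line 10, in plan
    a=np.radians(psi+k);T=R.from_matrix(np.c_[[np.sin(a),-np.cos(a),0],[np.cos(a),np.sin(a),0],[0,0,-1]])
                          ~~~~~~~~~~~~~^^^^^^^^^^^^^^^^^^^^^^^^^^^^^^^^^^^^^^^^^^^^^^^^^^^^^^^^^^^^^^^^^^
  File "scipy/spatial/transform/_rotation.pyx", line 1143, in scipy.spatial.transform._rotation.Rotation.from_matrix
ValueError: Non-positive determinant (left-handed or null coordinate frame) in rotation matrix 0: [[-0.89725837 -0.44150585  0.        ]
 [ 0.44150585 -0.89725837  0.        ]
 [ 0.          0.         -1.        ]].
```

```bash
sed -i 's/np.sin(a),-np.cos(a),0\],\[np.cos/-np.sin(a),np.cos(a),0],[np.cos/' plan.py
python3 plan.py 460 380 260 63.8 635 214 260 63.8
```

```text
t1.1 now [275.7 560.9 248.3] F [-0.5  0.7 -0.5] op 85.1 ff 0.0
(460.0, 380.0, 260.0, 63.8) -> [-0.613, -0.2026, -0.0291] [0.0, -0.0, 0.0001] rows 5.2
(635.0, 214.0, 260.0, 63.8) -> [-1.1887, -0.3821, -0.0292] [0.0, -0.0, 0.0001] rows 10.0
```

Emit:
jog_arm(
  deltas=[
    [-0.613,-0.203,-0.03,0,0,0,1],
    [-0.613,-0.203,-0.03,0,0,0,1],
    [-0.613,-0.203,-0.03,0,0,0,1],
    [-0.613,-0.203,-0.03,0,0,0,1],
    [-0.613,-0.203,-0.03,0,0,0,1],
    [-0.613,-0.203,-0.03,0,0,0,1],
    [-0.613,-0.203,-0.03,0,0,0,1],
  ],
  force=40,
)

```text
clock: 1.8
tool_pos: [461.2, 378.7, 260.4]
ee_rot: [0.228, 0.974, 0.0, -0.0]
contact_force: [0.6, 0.4, -0.5]
opening: 0.998
finger_force: 0.0
```

```bash
python3 plan.py 635 214 250 63.8 635 214 130 63.8
```

```text
t1.8 now [461.2 378.7 260.4] F [ 0.6  0.4 -0.5] op 84.9 ff 0.0
(635.0, 214.0, 250.0, 63.8) -> [-0.5721, -0.176, 0.0259] [0.0001, -0.0, -0.0009] rows 4.8
(635.0, 214.0, 130.0, 63.8) -> [-0.5722, -0.1761, 0.3259] [0.0001, -0.0, -0.0009] rows 5.5
```

Emit:
jog_arm(
  deltas=[
    [-0.572,-0.176,0.026,0,0,0,1],
    [-0.572,-0.176,0.026,0,0,0,1],
    [-0.572,-0.176,0.026,0,0,0,1],
    [-0.572,-0.176,0.026,0,0,0,1],
    [-0.572,-0.176,0.026,0,0,0,1],
    [-0.572,-0.176,0.15,0,0,0,1],
    [-0.572,-0.176,0.25,0,0,0,1],
    [-0.572,-0.176,0.25,0,0,0,1],
  ],
)

```text
clock: 2.6
tool_pos: [628.3, 215.9, 152.9]
ee_rot: [0.226, 0.974, -0.003, -0.007]
contact_force: [-2.6, -0.5, -0.6]
opening: 1.0
finger_force: 0.0
```

```bash
python3 plan.py 635 214 120 63.8 635 214 65 63.8
```

```text
t2.6 now [628.3 215.9 152.9] F [-2.6 -0.5 -0.6] op 85.0 ff 0.0
(635.0, 214.0, 120.0, 63.8) -> [-0.0181, 0.0038, 0.0821] [-0.0028, -0.0037, 0.0006] rows 0.7
(635.0, 214.0, 65.0, 63.8) -> [-0.0197, 0.005, 0.2196] [-0.0028, -0.0037, 0.0006] rows 1.8
```

Emit:
jog_arm(
  deltas=[
    [0,0,0,0,0,0,1],
    [0,0,0,0,0,0,1],
    [0,0,0,0,0,0,1],
  ],
)

```text
clock: 2.9
tool_pos: [635.9, 217.1, 163.7]
ee_rot: [0.226, 0.974, 0.001, 0.002]
contact_force: [1.1, 0.1, 0.6]
opening: 1.003
finger_force: 0.0
```

```bash
python3 plan.py 635 214 120 63.8 635 214 65 63.8
```

```text
t2.9 now [635.9 217.1 163.7] F [1.1 0.1 0.6] op 85.2 ff 0.0
(635.0, 214.0, 120.0, 63.8) -> [-0.0008, -0.0083, 0.1092] [0.0011, 0.0013, 0.0005] rows 0.9
(635.0, 214.0, 65.0, 63.8) -> [-0.0002, -0.0088, 0.2467] [0.0011, 0.0013, 0.0005] rows 2.0
```

Emit:
jog_arm(
  deltas=[
    [0,-0.005,0.1,0,0,0,1],
    [0,-0.006,0.18,0,0,0,1],
    [0,-0.006,0.24,0,0,0,1],
    [0,-0.006,0.24,0,0,0,1],
    [0,-0.006,0.24,0,0,0,1],
    [0,-0.006,0.24,0,0,0,1],
  ],
)

```text
clock: 3.5
tool_pos: [635.3, 214.3, 67.3]
ee_rot: [0.226, 0.974, 0.001, 0.002]
contact_force: [0.1, -0.9, 1.2]
opening: 1.004
finger_force: 0.0
```

```bash
python3 plan.py 635 214 65 63.8
```

```text
t3.5 now [635.3 214.3  67.3] F [ 0.1 -0.9  1.2] op 85.3 ff 0.0
(635.0, 214.0, 65.0, 63.8) -> [0.0005, -0.001, 0.0056] [0.001, 0.0012, 0.0002] rows 0.0
```

Close the gripper on the jar.

Emit:
jog_arm(
  deltas=[
    [0,0,0,0,0,0,-0.2],
    [0,0,0,0,0,0,-0.2],
    [0,0,0,0,0,0,-0.4],
    [0,0,0,0,0,0,-0.4],
    [0,0,0,0,0,0,-0.4],
    [0,0,0,0,0,0,-0.4],
    [0,0,0,0,0,0,-0.4],
    [0,0,0,0,0,0,-0.4],
  ],
  force=40,
)

```text
clock: 4.3
tool_pos: [633.9, 213.9, 65.2]
ee_rot: [0.226, 0.974, 0.0, 0.001]
contact_force: [1.1, 0.8, 5.2]
opening: 0.47
finger_force: 40.0
```

```bash
python3 plan.py 635 214 167 63.8
```

```text
t4.3 now [633.9 213.9  65.2] F [1.1 0.8 5.2] op 40.0 ff 40.0
(635.0, 214.0, 167.0, 63.8) -> [-0.0027, 0.0018, -0.2544] [0.0004, 0.0004, 0.0002] rows 2.0
```

Emit:
jog_arm(
  deltas=[
    [0,0,-0.06,0,0,0,-0.4],
    [0,0,-0.16,0,0,0,-0.4],
    [0,0,-0.26,0,0,0,-0.4],
    [0,0,-0.36,0,0,0,-0.4],
    [0,0,-0.36,0,0,0,-0.4],
    [0,0,-0.36,0,0,0,-0.4],
    [0,0,-0.36,0,0,0,-0.4],
  ],
)

```text
clock: 5.0
tool_pos: [631.5, 213.2, 205.8]
ee_rot: [0.226, 0.974, -0.001, -0.002]
contact_force: [0.8, -0.3, -2.5]
opening: 0.474
finger_force: 40.5
```

```bash
python3 plan.py 578 -104 209 63.8 522.4 -421.4 209 63.8
```

```text
t5.0 now [631.5 213.2 205.8] F [ 0.8 -0.3 -2.5] op 40.3 ff 40.5
(578.0, -104.0, 209.0, 63.8) -> [-0.2297, -0.7707, -0.0066] [-0.0009, -0.0011, 0.0001] rows 6.4
(522.4, -421.4, 209.0, 63.8) -> [-0.4549, -1.5442, -0.0051] [-0.0009, -0.0011, 0.0001] rows 12.9
```

Emit:
jog_arm(
  deltas=[
    [-0.23,-0.77,0,0,0,0,-0.4],
    [-0.23,-0.77,0,0,0,0,-0.4],
    [-0.23,-0.77,0,0,0,0,-0.4],
    [-0.23,-0.77,0,0,0,0,-0.4],
    [-0.23,-0.77,0,0,0,0,-0.4],
    [-0.23,-0.77,0,0,0,0,-0.4],
    [-0.23,-0.77,0,0,0,0,-0.4],
    [-0.23,-0.77,0,0,0,0,-0.4],
  ],
)

```text
clock: 5.8
tool_pos: [577.6, -106.1, 205.5]
ee_rot: [0.229, 0.973, -0.0, -0.002]
contact_force: [-0.4, -0.1, -2.0]
opening: 0.472
finger_force: 40.9
```

Emit:
jog_arm(
  deltas=[
    [-0.23,-0.77,0,0,0,0,-0.4],
    [-0.23,-0.77,0,0,0,0,-0.4],
    [-0.23,-0.77,0,0,0,0,-0.4],
    [-0.23,-0.77,0,0,0,0,-0.4],
    [-0.23,-0.77,0,0,0,0,-0.4],
    [-0.23,-0.77,0,0,0,0,-0.4],
    [-0.23,-0.77,0,0,0,0,-0.4],
    [-0.23,-0.77,0,0,0,0,-0.4],
  ],
)

```text
clock: 6.6
tool_pos: [525.7, -422.1, 206.0]
ee_rot: [0.228, 0.974, 0.001, -0.001]
contact_force: [-0.8, 0.1, -1.3]
opening: 0.471
finger_force: 41.1
```

```bash
python3 plan.py 522.4 -421.4 100 63.8
```

```text
t6.6 now [ 525.7 -422.1  206. ] F [-0.8  0.1 -1.3] op 40.0 ff 41.1
(522.4, -421.4, 100.0, 63.8) -> [0.0075, -0.0022, 0.2649] [0.0002, -0.0008, -0.0008] rows 2.1
```

Emit:
jog_arm(
  deltas=[
    [0.006,-0.002,0.08,0,0,0,-0.4],
    [0.006,-0.002,0.16,0,0,0,-0.4],
    [0.006,-0.002,0.24,0,0,0,-0.4],
    [0.006,-0.002,0.29,0,0,0,-0.4],
    [0.006,-0.002,0.29,0,0,0,-0.4],
    [0.006,-0.002,0.29,0,0,0,-0.4],
    [0.006,-0.002,0.29,0,0,0,-0.4],
  ],
)

```text
clock: 7.3
tool_pos: [525.4, -419.9, 93.9]
ee_rot: [0.226, 0.974, -0.0, 0.001]
contact_force: [0.5, -0.0, -1.4]
opening: 0.471
finger_force: 41.1
```

```bash
cat > look.py <<'E'
import sys
from h import *
tag,x,y=sys.argv[1],float(sys.argv[2]),float(sys.argv[3])
o=[]
for n in C:
    p,d=viewer.snapshot(n);cv2.imwrite(f"pics/{n}{tag}.png",p);np.save(n+".npy",d)
    u,v=proj(n,[x,y,40])[0].round().astype(int);x0,y0=np.clip(u-50,0,460),np.clip(v-60,0,300)
    o.append(cv2.resize(p[y0:y0+110,x0:x0+100],(400,440),interpolation=2));print(n,"origin",x0,y0,"x4")
cv2.imwrite(f"pics/c{tag}.png",np.hstack(o))
E
python3 plan.py 522.4 -421.4 66 63.8; python3 look.py a 522 -421
```

```text
t7.3 now [ 525.4 -419.9   93.9] F [ 0.5 -0.  -1.4] op 40.0 ff 41.1
(522.4, -421.4, 66.0, 63.8) -> [0.0051, -0.0066, 0.0697] [-0.0001, 0.0007, 0.0005] rows 0.6
side origin 334 145 x4
top origin 380 145 x4
```

View pics/ca.png

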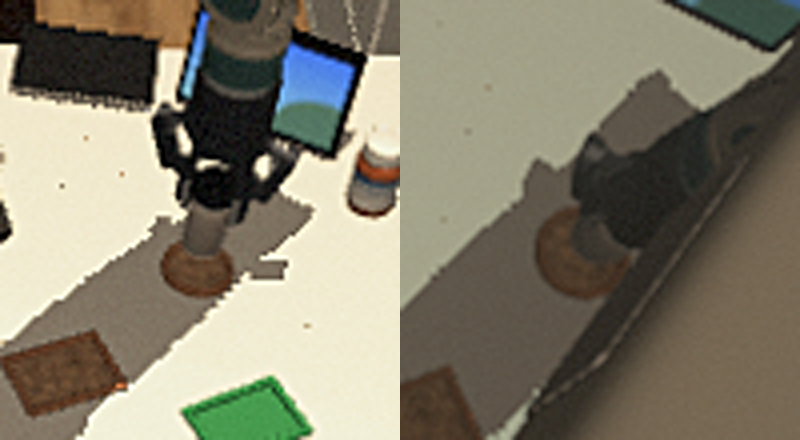

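The jar hangs upright above the small tray: in the crop its base is at about (205,250) in the side view, over a tray at (197,270). I'll lower it now.

Emit:
jog_arm(
  deltas=[
    [0.005,-0.005,0.03,0,0,0,-0.4],
    [0.005,-0.005,0.05,0,0,0,-0.4],
    [0.005,-0.005,0.06,0,0,0,-0.4],
    [0.005,-0.005,0.066,0,0,0,-0.4],
    [0.005,-0.005,0.07,0,0,0,-0.4],
    [0.005,-0.005,0.07,0,0,0,-0.4],
    [0.005,-0.005,0.07,0,0,0,-0.4],
  ],
)

```text
clock: 8.1
tool_pos: [521.1, -420.6, 65.3]
ee_rot: [0.226, 0.974, 0.0, -0.0]
contact_force: [-2.8, 1.5, 4.9]
opening: 0.471
finger_force: 41.4
```

```bash
python3 plan.py 522.4 -421.4 65 63.8
```

```text
t8.1 now [ 521.1 -420.6   65.3] F [-2.8  1.5  4.9] op 40.0 ff 41.4
(522.4, -421.4, 65.0, 63.8) -> [-0.0038, -0.0003, 0.0007] [0.0001, -0.0003, 0.0001] rows 0.0
```

Emit:
jog_arm(
  deltas=[
    [0,0,0,0,0,0,0.2],
    [0,0,0,0,0,0,0.6],
    [0,0,0,0,0,0,1],
    [0,0,0,0,0,0,1],
    [0,0,0,0,0,0,1],
    [0,0,-0.06,0,0,0,1],
    [0,0,-0.18,0,0,0,1],
    [0,0,-0.3,0,0,0,1],
  ],
)

```text
clock: 8.9
tool_pos: [520.5, -420.1, 184.1]
ee_rot: [0.226, 0.974, 0.001, -0.001]
contact_force: [1.9, 0.1, -0.5]
opening: 0.997
finger_force: 0.0
```

Emit:
jog_arm(
  deltas=[
    [0,0,-0.1,0,0,0,1],
    [0,0,-0.2,0,0,0,1],
    [0,0,-0.2,0,0,0,1],
    [0,0,-0.2,0,0,0,1],
  ],
)

```text
clock: 9.3
tool_pos: [522.1, -421.6, 266.0]
ee_rot: [0.226, 0.974, -0.001, 0.002]
contact_force: [0.2, 0.4, -0.9]
opening: 0.999
finger_force: 0.0
```

```bash
python3 plan.py 461 -98 255 63.8 461 -98 160 63.8
```

```text
t9.3 now [ 522.1 -421.6  266. ] F [ 0.2  0.4 -0.9] op 84.9 ff 0.0
(461.0, -98.0, 255.0, 63.8) -> [0.4939, 0.6587, 0.0252] [-0.0003, 0.0011, 0.0001] rows 6.6
(461.0, -98.0, 160.0, 63.8) -> [0.4947, 0.659, 0.2627] [-0.0003, 0.0011, 0.0001] rows 6.9
```

Emit:
jog_arm(
  deltas=[
    [0.494,0.659,0.025,0,0,0,1],
    [0.494,0.659,0.025,0,0,0,1],
    [0.494,0.659,0.025,0,0,0,1],
    [0.494,0.659,0.025,0,0,0,1],
    [0.494,0.659,0.025,0,0,0,1],
    [0.494,0.659,0.025,0,0,0,1],
    [0.494,0.659,0.025,0,0,0,1],
    [0.494,0.659,0.025,0,0,0,1],
  ],
)

```text
clock: 10.1
tool_pos: [457.4, -93.4, 251.8]
ee_rot: [0.224, 0.975, 0.001, -0.003]
contact_force: [-0.7, -0.3, -0.7]
opening: 1.0
finger_force: 0.0
```

Emit:
jog_arm(
  deltas=[
    [0,0,0,0,0,0,1],
    [0,0,0,0,0,0,1],
  ],
)

```text
clock: 10.3
tool_pos: [460.2, -97.8, 253.4]
ee_rot: [0.227, 0.974, -0.0, -0.001]
contact_force: [-1.1, -0.2, -0.4]
opening: 0.999
finger_force: 0.0
```

```bash
python3 plan.py 461 -98 140 63.8;  python3 - <<'E'
from fit import *
for n in C:
    p,d=viewer.snapshot(n);cv2.imwrite(f"pics/{n}b.png",p);P=cloud(n,d)
    both("jar "+n,[cyl(20.5,30,93)],{n:hmask(n,P,(522,-421),50,30)},(522,-421,0))
    if n=="top":both("millhead",[cyl(24,130,160)],{n:hmask(n,P,(460,-98),45,130,172)},(460,-98,0))
E
```

```text
t10.3 now [460.2 -97.8 253.4] F [-1.1 -0.2 -0.4] op 84.9 ff 0.0
(461.0, -98.0, 140.0, 63.8) -> [-0.0023, 0.0005, 0.2835] [-0.0001, -0.0004, -0.0001] rows 2.3
jar side ['side'] [ 520.5 -422.1] [] 0.107
jar side ['side'] [ 520.5 -422.1] [] 0.107
jar top ['top'] [ 521.5 -418.7] [] 0.069
jar top ['top'] [ 521.5 -418.7] [] 0.069Traceback (most recent call last):
  File "<stdin>", line 5, in <module>
  File "fit.py", line 42, in both
    x,e=fit(models,{i:masks[i] for i in k},p0,yaw);print(name,k,np.round(x[:2],1),np.round(np.degrees(x[2:]),1),round(e,3))
        ~~~^^^^^^^^^^^^^^^^^^^^^^^^^^^^^^^^^^^^^^^
  File "fit.py", line 12, in fit
    v,u=np.nonzero(m);R[n]=(max(u.min()-12,0),max(v.min()-12,0),u.max()+13,v.max()+13)
                                ~~~~~^^
    return umr_minimum(a, axis, None, out, keepdims, initial, where)
ValueError: zero-size array to reduction operation minimum which has no identity
```

Emit:
jog_arm(
  deltas=[
    [0,0,0.1,0,0,0,1],
    [0,0,0.19,0,0,0,1],
    [0,0,0.25,0,0,0,1],
    [0,0,0.28,0,0,0,1],
    [0,0,0.28,0,0,0,1],
    [0,0,0.28,0,0,0,1],
  ],
)

```text
clock: 11.0
tool_pos: [461.2, -97.9, 143.1]
ee_rot: [0.227, 0.974, -0.0, 0.001]
contact_force: [1.1, -0.2, 0.2]
opening: 1.004
finger_force: 0.0
```

Emit:
jog_arm(
  deltas=[
    [0,0,0,0,0,0,0.4],
    [0,0,0,0,0,0,0.2],
    [0,0,0,0,0,0,-0.2],
    [0,0,0,0,0,0,-0.2],
    [0,0,0,0,0,0,-0.2],
    [0,0,0,0,0,0,-0.2],
    [0,0,0,0,0,0,-0.2],
  ],
  force=40,
)

```text
clock: 11.7
tool_pos: [461.7, -97.8, 144.0]
ee_rot: [0.226, 0.974, -0.0, 0.002]
contact_force: [-0.5, -0.6, 5.6]
opening: 0.55
finger_force: 41.0
```

```bash
python3 plan.py 461 -98 145 63.8
```

```text
t11.7 now [461.7 -97.8 144. ] F [-0.5 -0.6  5.6] op 46.8 ff 41.0
(461.0, -98.0, 145.0, 63.8) -> [0.0013, -0.0013, -0.0026] [0.0, 0.0011, 0.0002] rows 0.0
```

Emit:
jog_arm(
  deltas=[
    [0,0,-0.06,0,0,0,-0.2],
    [0,0,-0.15,0,0,0,-0.2],
    [0,0,-0.25,0,0,0,-0.2],
    [0,0,-0.25,0,0,0,-0.2],
    [0,0,-0.25,0,0,0,-0.2],
  ],
)

```text
clock: 12.2
tool_pos: [460.7, -97.2, 242.9]
ee_rot: [0.226, 0.974, -0.0, 0.001]
contact_force: [-1.1, -1.0, -2.7]
opening: 0.552
finger_force: 42.3
```

```bash
python3 plan.py 638.2 221.6 244 63.8
```

```text
t12.2 now [460.7 -97.2 242.9] F [-1.1 -1.  -2.7] op 46.9 ff 42.3
(638.2, 221.6, 244.0, 63.8) -> [-0.0469, 0.9111, -0.0024] [0.0001, 0.0005, 0.0002] rows 7.3
```

Emit:
jog_arm(
  deltas=[
    [-0.005,0.1,0,0,0,0,-0.2],
    [-0.047,0.911,0,0,0,0,-0.2],
    [-0.047,0.911,0,0,0,0,-0.2],
    [-0.047,0.911,0,0,0,0,-0.2],
    [-0.047,0.911,0,0,0,0,-0.2],
    [-0.047,0.911,0,0,0,0,-0.2],
    [-0.047,0.911,0,0,0,0,-0.2],
    [-0.047,0.911,0,0,0,0,-0.2],
  ],
)

```text
clock: 13.0
tool_pos: [637.7, 225.0, 238.5]
ee_rot: [0.225, 0.974, -0.0, -0.002]
contact_force: [-0.5, -1.2, -2.0]
opening: 0.545
finger_force: 42.7
```

Emit:
jog_arm(
  deltas=[
    [0,0,0,0,0,0,-0.2],
    [0,0,0,0,0,0,-0.2],
    [0,0,0,0,0,0,-0.2],
  ],
)

```text
clock: 13.3
tool_pos: [636.5, 220.4, 240.5]
ee_rot: [0.227, 0.974, -0.001, -0.002]
contact_force: [-0.1, -0.8, -2.9]
opening: 0.551
finger_force: 42.7
```

```bash
python3 plan.py 638.2 221.6 180 63.8;  python3 - <<'E'
from fit import *
orange=lambda i:(lambda h:(h[...,0]<22)&(h[...,1]>75))(cv2.cvtColor(i,cv2.COLOR_BGR2HSV))
p,d=viewer.snapshot("top");cv2.imwrite("pics/topm.png",p)
P=cloud("top",d);q=P[(np.hypot(P[...,0]-638,P[...,1]-221)<60)];q=q[(q[:,2]>70)&(q[:,2]<150)];print(len(q),q.min(0).round(),q.max(0).round())
p,d=viewer.snapshot("side");cv2.imwrite("pics/sidem.png",p)
both("large",[cyl(44,0,9)],{"side":cmask("side",p,(638,221),55,orange)},(638,221,0))
E
```

```text
t13.3 now [636.5 220.4 240.5] F [-0.1 -0.8 -2.9] op 46.8 ff 42.7
(638.2, 221.6, 180.0, 63.8) -> [-0.0029, 0.0049, 0.1513] [-0.0009, -0.0009, -0.0001] rows 1.2
188 [610. 192.  98.] [657. 247. 150.]
large ['side'] [640.5 220.6] [] 0.07
large ['side'] [640.5 220.6] [] 0.07
```

Emit:
jog_arm(
  deltas=[
    [-0.004,0.005,0.07,0,0,0,-0.2],
    [-0.004,0.005,0.13,0,0,0,-0.2],
    [-0.004,0.005,0.18,0,0,0,-0.2],
    [-0.004,0.005,0.2,0,0,0,-0.2],
    [-0.004,0.005,0.21,0,0,0,-0.2],
    [-0.004,0.005,0.21,0,0,0,-0.2],
    [-0.004,0.005,0.21,0,0,0,-0.2],
  ],
)

```text
clock: 14.1
tool_pos: [641.1, 222.6, 159.8]
ee_rot: [0.227, 0.974, 0.001, 0.001]
contact_force: [0.5, -0.5, -1.5]
opening: 0.547
finger_force: 42.7
```

```bash
python3 plan.py 638.5 222 146.5 63.8; python3 look.py m2 638 221
```

```text
t14.1 now [641.1 222.6 159.8] F [ 0.5 -0.5 -1.5] op 46.5 ff 42.7
(638.5, 222.0, 146.5, 63.8) -> [0.0053, -0.0043, 0.0332] [0.0005, 0.0006, 0.0001] rows 0.3
side origin 167 119 x4
top origin 156 106 x4
```

View pics/cm2.png

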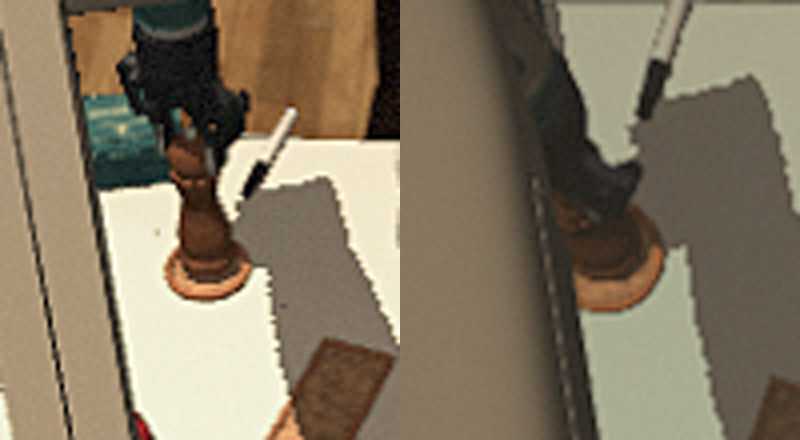

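The mill base at crop (208,262) is centred over the tray at (208,275), still about 13 mm up. I'll lower it, shifting about 2 mm.

Emit:
jog_arm(
  deltas=[
    [0.005,-0.003,0.015,0,0,0,-0.2],
    [0.005,-0.003,0.025,0,0,0,-0.2],
    [0.005,-0.003,0.032,0,0,0,-0.2],
    [0.005,-0.003,0.036,0,0,0,-0.2],
    [0.005,-0.003,0.036,0,0,0,-0.2],
    [0.005,-0.003,0.036,0,0,0,-0.2],
  ],
)

```text
clock: 14.8
tool_pos: [639.0, 222.1, 147.1]
ee_rot: [0.226, 0.974, -0.0, 0.002]
contact_force: [-3.4, -1.7, 10.6]
opening: 0.546
finger_force: 43.7
```

```bash
python3 plan.py 638.5 222 146.5 63.8
```

```text
t14.8 now [639.  222.1 147.1] F [-3.4 -1.7 10.6] op 46.4 ff 43.7
(638.5, 222.0, 146.5, 63.8) -> [0.001, -0.0008, 0.0016] [0.0002, 0.0011, 0.0001] rows 0.0
```

Emit:
jog_arm(
  deltas=[
    [0,0,-0.002,0,0,0,-0.2],
    [0,0,-0.002,0,0,0,0.2],
    [0,0,-0.002,0,0,0,0.6],
    [0,0,-0.002,0,0,0,1],
    [0,0,-0.002,0,0,0,1],
    [0,0,-0.002,0,0,0,1],
    [0,0,-0.1,0,0,0,1],
    [0,0,-0.22,0,0,0,1],
  ],
)

```text
clock: 15.6
tool_pos: [635.5, 221.9, 229.1]
ee_rot: [0.226, 0.974, -0.002, -0.003]
contact_force: [2.4, 0.3, 0.8]
opening: 1.003
finger_force: 0.0
```

Emit:
jog_arm(
  deltas=[
    [0,0,-0.06,0,0,0,1],
    [0,0,-0.06,0,0,0,1],
    [0,0,-0.06,0,0,0,1],
  ],
)

```text
clock: 15.9
tool_pos: [638.2, 222.5, 256.4]
ee_rot: [0.226, 0.974, 0.0, 0.001]
contact_force: [-0.0, 0.7, -1.1]
opening: 1.001
finger_force: 0.0
```

```bash
python3 plan.py 682.5 3.2 255 1
```

```text
t15.9 now [638.2 222.5 256.4] F [-0.   0.7 -1.1] op 85.0 ff 0.0
(682.5, 3.2, 255.0, 1.0) -> [-0.3412, -0.4433, 0.0034] [0.0004, 0.0001, 0.3491] rows 7.3
```

Emit:
jog_arm(
  deltas=[
    [-0.341,-0.443,0.003,0,0,0.349,1],
    [-0.341,-0.443,0.003,0,0,0.349,1],
    [-0.341,-0.443,0.003,0,0,0.349,1],
    [-0.341,-0.443,0.003,0,0,0.349,1],
    [-0.341,-0.443,0.003,0,0,0.349,1],
    [-0.341,-0.443,0.003,0,0,0.349,1],
    [-0.341,-0.443,0.003,0,0,0.349,1],
    [-0.341,-0.443,0.003,0,0,0.349,1],
  ],
)

```text
clock: 16.7
tool_pos: [680.8, 2.7, 251.6]
ee_rot: [0.703, 0.712, -0.002, -0.002]
contact_force: [-0.4, -0.4, 0.1]
opening: 1.001
finger_force: 0.0
```

Emit:
jog_arm(
  deltas=[
    [0,0,0,0,0,0,1],
    [0,0,0,0,0,0,1],
    [0,0,0,0,0,0,1],
  ],
)

```text
clock: 17.0
tool_pos: [681.6, 3.4, 253.6]
ee_rot: [0.701, 0.714, -0.001, -0.001]
contact_force: [0.1, 0.0, -0.3]
opening: 0.996
finger_force: 0.0
```

```bash
python3 plan.py 682.5 3.2 155 1;python3 - <<'E'
from fit import *
for n in C:
    p,d=viewer.snapshot(n);P=cloud(n,d)
    both("mill "+n,[cyl(24,133,163)],{n:hmask(n,P,(638,222),60,133)},(638,222,0))
    print(P[np.hypot(P[...,0]-638,P[...,1]-222)<30][:,2][lambda z:z<200].max() if 0 else np.nanpercentile(P[np.hypot(P[...,0]-638,P[...,1]-222)<25][:,2],[90,98]))
    cv2.imwrite(f"pics/{n}k.png",p)
E
```

```text
t17.0 now [681.6   3.4 253.6] F [ 0.1  0.  -0.3] op 84.7 ff 0.0
(682.5, 3.2, 155.0, 1.0) -> [-0.0006, 0.0026, 0.2465] [-0.0006, -0.0001, 0.0003] rows 2.0
mill side ['side'] [640.2 210. ] [] 2.674
mill side ['side'] [640.2 210. ] [] 2.674
[156.70597058 161.52187431]
mill top ['top'] [636.1 220.5] [] 0.201
mill top ['top'] [636.1 220.5] [] 0.201
[161.80900726 171.58454284]
```

Emit:
jog_arm(
  deltas=[
    [0,0.002,0.1,0,0,0,1],
    [0,0.002,0.18,0,0,0,1],
    [0,0.002,0.23,0,0,0,1],
    [0,0.002,0.247,0,0,0,1],
    [0,0.002,0.247,0,0,0,1],
    [0,0.002,0.247,0,0,0,1],
  ],
)

```text
clock: 17.7
tool_pos: [683.9, 3.3, 157.3]
ee_rot: [0.701, 0.713, 0.001, 0.001]
contact_force: [0.7, -0.1, 0.3]
opening: 0.997
finger_force: 0.0
```

Emit:
jog_arm(
  deltas=[
    [0,0,0,0,0,0,0.2],
    [0,0,0,0,0,0,0],
    [0,0,0,0,0,0,-0.4],
    [0,0,0,0,0,0,-0.4],
    [0,0,0,0,0,0,-0.4],
    [0,0,0,0,0,0,-0.4],
    [0,0,0,0,0,0,-0.4],
    [0,0,0,0,0,0,-0.4],
  ],
  force=45,
)

```text
clock: 18.5
tool_pos: [683.7, 3.2, 157.1]
ee_rot: [0.701, 0.713, 0.001, 0.001]
contact_force: [-0.4, -0.8, 6.4]
opening: 0.443
finger_force: 45.8
```

```bash
python3 plan.py 682.5 3.2 155 1
```

```text
t18.5 now [683.7   3.2 157.1] F [-0.4 -0.8  6.4] op 37.6 ff 45.8
(682.5, 3.2, 155.0, 1.0) -> [0.0002, -0.0029, 0.0051] [0.0006, 0.0001, 0.0] rows 0.0
```

Emit:
jog_arm(
  deltas=[
    [0,0,-0.06,0,0,0,-0.4],
    [0,0,-0.15,0,0,0,-0.4],
    [0,0,-0.2,0,0,0,-0.4],
    [0,0,-0.2,0,0,0,-0.4],
    [0,0,-0.2,0,0,0,-0.4],
  ],
)

```text
clock: 19.0
tool_pos: [682.4, 3.3, 234.6]
ee_rot: [0.701, 0.713, -0.0, -0.001]
contact_force: [-0.2, 1.2, -1.7]
opening: 0.444
finger_force: 45.9
```

```bash
python3 plan.py 390.3 -287.1 238 22.5;python3 - <<'E'
from fit import *
for n in C:
    p,d=viewer.snapshot(n);P=cloud(n,d);q=P[(np.hypot(P[...,0]-684,P[...,1]-3)<60)&(P[...,2]>95)&(P[...,2]<170)]
    if len(q):print(n,[(y,round(np.median(q[abs(q[:,1]-y)<5][:,0]),1)) for y in range(-30,40,6) if (abs(q[:,1]-y)<5).sum()>2])
E
```

```text
t19.0 now [682.4   3.3 234.6] F [-0.2  1.2 -1.7] op 37.8 ff 45.9
(390.3, -287.1, 238.0, 22.5) -> [-0.7131, -0.743, -0.0074] [-0.0005, -0.0002, -0.1194] rows 8.2
side [(-30, np.float64(673.8)), (-24, np.float64(673.0)), (-18, np.float64(665.2)), (-12, np.float64(663.0)), (-6, np.float64(663.6)), (0, np.float64(662.6)), (6, np.float64(662.2)), (12, np.float64(664.7)), (18, np.float64(665.7)), (24, np.float64(667.8)), (30, np.float64(672.1)), (36, np.float64(674.5))]
```

Emit:
jog_arm(
  deltas=[
    [-0.07,-0.074,0,0,0,-0.012,-0.4],
    [-0.713,-0.743,-0.007,0,0,-0.119,-0.4],
    [-0.713,-0.743,-0.007,0,0,-0.119,-0.4],
    [-0.713,-0.743,-0.007,0,0,-0.119,-0.4],
    [-0.713,-0.743,-0.007,0,0,-0.119,-0.4],
    [-0.713,-0.743,-0.007,0,0,-0.119,-0.4],
    [-0.713,-0.743,-0.007,0,0,-0.119,-0.4],
    [-0.713,-0.743,-0.007,0,0,-0.119,-0.4],
  ],
)

```text
clock: 19.9
tool_pos: [403.4, -272.2, 236.6]
ee_rot: [0.556, 0.831, 0.0, -0.002]
contact_force: [0.2, -0.2, -0.9]
opening: 0.447
finger_force: 46.3
```

Emit:
jog_arm(
  deltas=[
    [0,0,0,0,0,0,-0.4],
    [0,0,0,0,0,0,-0.4],
    [0,0,0,0,0,0,-0.4],
  ],
)

```text
clock: 20.2
tool_pos: [405.8, -271.2, 237.4]
ee_rot: [0.556, 0.831, 0.0, -0.001]
contact_force: [0.3, 0.1, -2.7]
opening: 0.443
finger_force: 46.7
```

```bash
python3 plan.py 390.3 -287.1 180 22.5
```

```text
t20.2 now [ 405.8 -271.2  237.4] F [ 0.3  0.1 -2.7] op 37.7 ff 46.7
(390.3, -287.1, 180.0, 22.5) -> [-0.0222, -0.0511, 0.1435] [-0.0002, -0.0007, -0.0003] rows 1.2
```

Emit:
jog_arm(
  deltas=[
    [-0.022,-0.051,0,0,0,0,-0.4],
    [-0.022,-0.051,0.07,0,0,0,-0.4],
    [-0.022,-0.051,0.12,0,0,0,-0.4],
    [-0.022,-0.051,0.155,0,0,0,-0.4],
    [-0.022,-0.051,0.155,0,0,0,-0.4],
    [-0.022,-0.051,0.155,0,0,0,-0.4],
    [-0.022,-0.051,0.155,0,0,0,-0.4],
  ],
)

```text
clock: 20.9
tool_pos: [391.6, -288.0, 177.5]
ee_rot: [0.555, 0.832, -0.0, 0.001]
contact_force: [0.6, -0.9, -1.4]
opening: 0.446
finger_force: 46.7
```

```bash
python3 plan.py 390.3 -287.1 160 22.5; python3 look.py f 390 -287
```

```text
t20.9 now [ 391.6 -288.   177.5] F [ 0.6 -0.9 -1.4] op 37.9 ff 46.7
(390.3, -287.1, 160.0, 22.5) -> [0.0035, -0.0022, 0.0437] [0.0002, 0.0005, 0.0001] rows 0.4
side origin 300 172 x4
top origin 335 192 x4
```

View pics/cf.png

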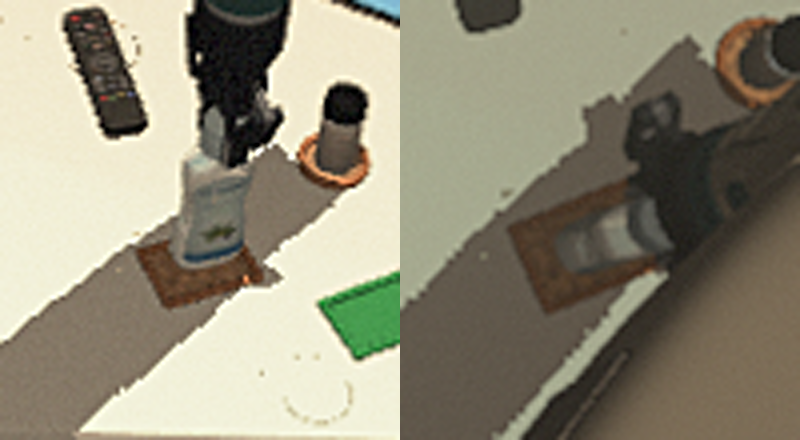

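```bash
python3 - <<'E'
from fit import *
P={n:cloud(n,np.load(n+".npy")) for n in C}
for n in C:
    Q=P[n];q=Q[(np.hypot(Q[...,0]-391,Q[...,1]+288)<60)&(Q[...,2]>30)&(Q[...,2]<115)]
    a=np.radians(22.5);d=q[:,:2]-[390.3,-287.1];l=np.c_[d@[np.cos(a),np.sin(a)],d@[-np.sin(a),np.cos(a)]]
    for lo,hi in((30,55),(55,85),(85,115)):
        s=l[(q[:,2]>lo)&(q[:,2]<hi)]
        if len(s)>5:print(n,lo,"y ext",np.percentile(s[:,1],[2,98]).round(1),[(y,round(np.percentile(s[abs(s[:,1]-y)<4][:,0],30),1)) for y in range(-32,36,8) if (abs(s[:,1]-y)<4).sum()>2])
im=cv2.imread("pics/sidef.png")
h=cv2.cvtColor(im,cv2.COLOR_BGR2HSV)
c=box(69,97,0,9)
m=cmask("side",im,(390,-287),75,lambda i:(h[...,0]<22)&(h[...,1]>75))
both("short",[box(69,97,0,9),box(39,60,3,60)],{"side":m|hmask("side",P["side"],(390,-287),55,15,60)},(390,-287,.39),True)
# bottle silhouette in side only, up to z 130 (bottle lifted 17.5+)
both("body",[box(39,67,30,100)],{"side":hmask("side",P["side"],(391,-288),60,30,100)},(391,-288,.39),True)
E
```

```text
side 30 y ext [-30.4  31.9] [(-32, np.float64(-17.3)), (-24, np.float64(-21.1)), (-16, np.float64(-21.3)), (-8, np.float64(-20.6)), (0, np.float64(-20.6)), (8, np.float64(-19.2)), (16, np.float64(-19.4)), (24, np.float64(-16.1)), (32, np.float64(-7.5))]
side 55 y ext [-26.9  29.7] [(-24, np.float64(-20.0)), (-16, np.float64(-20.5)), (-8, np.float64(-20.0)), (0, np.float64(-19.0)), (8, np.float64(-20.7)), (16, np.float64(-16.8)), (24, np.float64(-10.3)), (32, np.float64(-6.3))]
side 85 y ext [-24.   25.6] [(-24, np.float64(-17.3)), (-16, np.float64(-19.3)), (-8, np.float64(-19.6)), (0, np.float64(-18.5)), (8, np.float64(-17.7)), (16, np.float64(-16.0)), (24, np.float64(-9.3))]
top 30 y ext [16.9 33.6] [(16, np.float64(3.9)), (24, np.float64(-15.0)), (32, np.float64(-3.5))]
top 55 y ext [ 5.9 31.6] [(8, np.float64(-18.9)), (16, np.float64(13.9)), (24, np.float64(-8.7)), (32, np.float64(-3.9))]
top 85 y ext [ 9.6 28.8] [(16, np.float64(-15.3)), (24, np.float64(-5.1))]
short ['side'] [ 390. -288.] [22.1] 0.404
short ['side'] [ 390. -288.] [22.1] 0.404
body ['side'] [ 377.9 -287.9] [54.9] 0.788
body ['side'] [ 377.9 -287.9] [54.9] 0.788
```

In the side crop the bottle is over the tray, centred within about 1 mm by depth, but turned about 5° short. I'll turn it 4° and lower it.

Emit:
jog_arm(
  deltas=[
    [0.003,-0.002,0.01,0,0,-0.022,-0.4],
    [0.003,-0.002,0.02,0,0,-0.022,-0.4],
    [0.003,-0.002,0.03,0,0,-0.022,-0.4],
    [0.003,-0.002,0.038,0,0,-0.022,-0.4],
    [0.003,-0.002,0.044,0,0,-0.022,-0.4],
    [0.003,-0.002,0.046,0,0,-0.022,-0.4],
    [0.003,-0.002,0.046,0,0,-0.022,-0.4],
    [0.003,-0.002,0.046,0,0,-0.022,-0.4],
  ],
)

```text
clock: 21.8
tool_pos: [389.7, -287.9, 160.1]
ee_rot: [0.527, 0.85, -0.001, 0.001]
contact_force: [-2.2, 1.6, 9.0]
opening: 0.442
finger_force: 48.0
```

```bash
python3 plan.py 390.3 -287.1 160 26.5
```

```text
t21.8 now [ 389.7 -287.9  160.1] F [-2.2  1.6  9. ] op 37.6 ff 48.0
(390.3, -287.1, 160.0, 26.5) -> [0.0013, 0.0022, 0.0002] [0.0, 0.0006, -0.0008] rows 0.0
```

Contact came at exactly the expected height. Release and rise.

Emit:
jog_arm(
  deltas=[
    [0,0,-0.001,0,0,0,-0.4],
    [0,0,-0.001,0,0,0,0.2],
    [0,0,-0.001,0,0,0,0.6],
    [0,0,-0.001,0,0,0,1],
    [0,0,-0.001,0,0,0,1],
    [0,0,-0.001,0,0,0,1],
    [0,0,-0.1,0,0,0,1],
    [0,0,-0.22,0,0,0,1],
  ],
)

```text
clock: 22.6
tool_pos: [387.6, -285.5, 244.5]
ee_rot: [0.527, 0.85, 0.001, -0.003]
contact_force: [0.6, -0.6, -0.9]
opening: 1.005
finger_force: 0.0
```

Emit:
jog_arm(
  deltas=[
    [0,0,0,0,0,0,1],
    [0,0,0,0,0,0,1],
    [0,0,0,0,0,0,1],
  ],
)

```text
clock: 22.9
tool_pos: [388.7, -286.7, 245.1]
ee_rot: [0.527, 0.85, 0.0, -0.001]
contact_force: [-0.4, 0.3, -0.3]
opening: 1.002
finger_force: 0.0
```

```bash
python3 plan.py 630 -204 240 103.5
```

```text
t22.9 now [ 388.7 -286.7  245.1] F [-0.4  0.3 -0.3] op 85.1 ff 0.0
(630.0, -204.0, 240.0, 103.5) -> [-0.083, 0.6321, 0.0124] [0.0002, -0.0006, -0.4284] rows 9.0
```

Emit:
jog_arm(
  deltas=[
    [-0.083,0.632,0.012,0,0,-0.428,1],
    [-0.083,0.632,0.012,0,0,-0.428,1],
    [-0.083,0.632,0.012,0,0,-0.428,1],
    [-0.083,0.632,0.012,0,0,-0.428,1],
    [-0.083,0.632,0.012,0,0,-0.428,1],
    [-0.083,0.632,0.012,0,0,-0.428,1],
    [-0.083,0.632,0.012,0,0,-0.428,1],
    [-0.083,0.632,0.012,0,0,-0.428,1],
  ],
)

```text
clock: 23.7
tool_pos: [629.9, -203.5, 238.2]
ee_rot: [-0.048, 0.999, 0.001, -0.002]
contact_force: [0.1, 0.1, 0.4]
opening: 0.998
finger_force: 0.0
```

Emit:
jog_arm(
  deltas=[
    [0,0,0,0,0,0,1],
    [0,0,0,0,0,0,1],
    [0,0,0,0,0,0,1],
  ],
)

```text
clock: 24.0
tool_pos: [629.9, -204.5, 240.5]
ee_rot: [-0.044, 0.999, 0.0, -0.001]
contact_force: [-0.2, 0.1, 0.3]
opening: 1.0
finger_force: 0.0
```

```bash
python3 plan.py 630 -204 60 103.5; python3 - <<'E'
from fit import *
M={}
for n in C:
    p,d=viewer.snapshot(n);P=cloud(n,d);cv2.imwrite(f"pics/{n}r.png",p);M[n]=hmask(n,P,(390,-287),60,25)
both("bottle",[box(39,67,25,100),cyl(19.5,143,176)],M,(390,-287,.39),True)
E
```

```text
t24.0 now [ 629.9 -204.5  240.5] F [-0.2  0.1  0.3] op 85.0 ff 0.0
(630.0, -204.0, 60.0, 103.5) -> [-0.0009, 0.0009, 0.4511] [0.0003, -0.0004, -0.0472] rows 3.6Traceback (most recent call last):
  File "<stdin>", line 5, in <module>
  File "fit.py", line 42, in both
    x,e=fit(models,{i:masks[i] for i in k},p0,yaw);print(name,k,np.round(x[:2],1),np.round(np.degrees(x[2:]),1),round(e,3))
        ~~~^^^^^^^^^^^^^^^^^^^^^^^^^^^^^^^^^^^^^^^
  File "fit.py", line 12, in fit
    v,u=np.nonzero(m);R[n]=(max(u.min()-12,0),max(v.min()-12,0),u.max()+13,v.max()+13)
                                ~~~~~^^
    return umr_minimum(a, axis, None, out, keepdims, initial, where)
ValueError: zero-size array to reduction operation minimum which has no identity
```

View pics/sider.png

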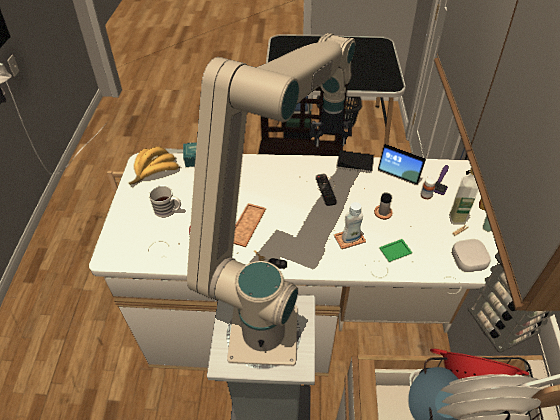

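The side view shows the bottle standing in the short tray at (353,225), the jar in the small tray at (384,206), and the remote lying free at (326,189).

Emit:
jog_arm(
  deltas=[
    [-0.001,0.001,0.1,0,0,-0.047,1],
    [-0.001,0.001,0.2,0,0,-0.047,1],
    [-0.001,0.001,0.3,0,0,-0.047,1],
    [-0.001,0.001,0.4,0,0,-0.047,1],
    [-0.001,0.001,0.44,0,0,-0.047,1],
    [-0.001,0.001,0.44,0,0,-0.047,1],
    [-0.001,0.001,0.44,0,0,-0.047,1],
    [-0.001,0.001,0.44,0,0,-0.047,1],
  ],
)

```text
clock: 24.9
tool_pos: [633.1, -205.1, 68.3]
ee_rot: [-0.118, 0.993, -0.001, 0.002]
contact_force: [0.2, 0.3, 0.0]
opening: 0.999
finger_force: 0.0
```

```bash
python3 plan.py 630 -204 26 103.5
```

```text
t24.9 now [ 633.1 -205.1   68.3] F [0.2 0.3 0. ] op 84.9 ff 0.0
(630.0, -204.0, 26.0, 103.5) -> [0.0072, 0.0049, 0.1057] [-0.001, 0.0013, 0.0005] rows 0.8
```

Emit:
jog_arm(
  deltas=[
    [0.005,0.004,0.04,0,0,0,1],
    [0.005,0.004,0.07,0,0,0,1],
    [0.005,0.004,0.09,0,0,0,1],
    [0.005,0.004,0.1,0,0,0,1],
    [0.005,0.004,0.1,0,0,0,1],
    [0.005,0.004,0.1,0,0,0,1],
  ],
)

```text
clock: 25.5
tool_pos: [628.8, -203.2, 25.6]
ee_rot: [-0.118, 0.993, -0.0, 0.0]
contact_force: [-0.4, 0.6, 0.3]
opening: 1.003
finger_force: 0.0
```

```bash
python3 plan.py 630 -204 26 103.5
```

```text
t25.5 now [ 628.8 -203.2   25.6] F [-0.4  0.6  0.3] op 85.2 ff 0.0
(630.0, -204.0, 26.0, 103.5) -> [-0.0023, -0.0026, -0.0009] [-0.0001, 0.0001, 0.0006] rows 0.0
```

Emit:
jog_arm(
  deltas=[
    [0,0,0,0,0,0,0.4],
    [0,0,0,0,0,0,0.2],
    [0,0,0,0,0,0,-0.2],
    [0,0,0,0,0,0,-0.2],
    [0,0,0,0,0,0,-0.2],
    [0,0,0,0,0,0,-0.2],
    [0,0,0,0,0,0,-0.2],
  ],
  force=40,
)

```text
clock: 26.2
tool_pos: [629.1, -203.3, 26.1]
ee_rot: [-0.118, 0.993, -0.0, 0.001]
contact_force: [-0.3, -0.2, 5.4]
opening: 0.505
finger_force: 41.4
```

Emit:
jog_arm(
  deltas=[
    [0,0,-0.04,0,0,0,-0.2],
    [0,0,-0.12,0,0,0,-0.2],
    [0,0,-0.2,0,0,0,-0.2],
    [0,0,-0.2,0,0,0,-0.2],
    [0,0,-0.2,0,0,0,-0.2],
  ],
)

```text
clock: 26.7
tool_pos: [628.9, -203.2, 106.5]
ee_rot: [-0.118, 0.993, -0.0, 0.001]
contact_force: [-0.5, 0.1, -1.1]
opening: 0.507
finger_force: 41.0
```

```bash
python3 plan.py 441.9 92 107 72.1; python3 look.py q 630 -204
```

```text
t26.7 now [ 628.9 -203.2  106.5] F [-0.5  0.1 -1.1] op 43.1 ff 41.0
(441.9, 92.0, 107.0, 72.1) -> [0.2808, 0.8273, -0.0024] [-0.0002, 0.0005, 0.175] rows 7.0
side origin 276 124 x4
top origin 303 109 x4
```

View pics/cq.png

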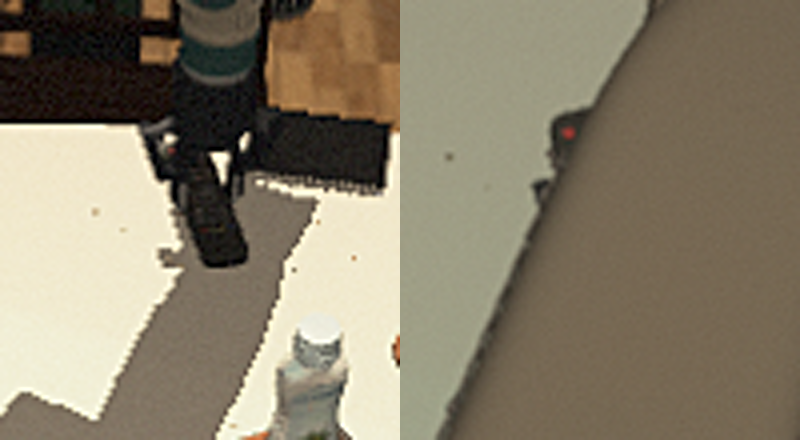

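The remote is held level between the jaws at crop (212,215). I'll carry it to the long tray.

Emit:
jog_arm(
  deltas=[
    [0.028,0.083,0,0,0,0.017,-0.2],
    [0.281,0.827,-0.002,0,0,0.175,-0.2],
    [0.281,0.827,-0.002,0,0,0.175,-0.2],
    [0.281,0.827,-0.002,0,0,0.175,-0.2],
    [0.281,0.827,-0.002,0,0,0.175,-0.2],
    [0.281,0.827,-0.002,0,0,0.175,-0.2],
    [0.281,0.827,-0.002,0,0,0.175,-0.2],
    [0.281,0.827,-0.002,0,0,0.175,-0.2],
  ],
)

```text
clock: 27.6
tool_pos: [435.5, 94.6, 103.9]
ee_rot: [0.154, 0.988, -0.0, -0.004]
contact_force: [-0.2, -1.2, -1.8]
opening: 0.507
finger_force: 41.1
```

Emit:
jog_arm(
  deltas=[
    [0,0,0,0,0,0,-0.2],
    [0,0,0,0,0,0,-0.2],
    [0,0,0,0,0,0,-0.2],
  ],
)

```text
clock: 27.9
tool_pos: [442.5, 91.1, 106.0]
ee_rot: [0.156, 0.988, -0.0, 0.0]
contact_force: [0.5, -0.1, -1.1]
opening: 0.505
finger_force: 41.1
```

```bash
python3 plan.py 441.9 92 60 72.1
```

```text
t27.9 now [442.5  91.1 106. ] F [ 0.5 -0.1 -1.1] op 42.9 ff 41.1
(441.9, 92.0, 60.0, 72.1) -> [0.0023, 0.0016, 0.1151] [-0.0001, 0.0002, -0.0004] rows 0.9
```

Emit:
jog_arm(
  deltas=[
    [0.002,0.002,0.06,0,0,0,-0.2],
    [0.002,0.002,0.12,0,0,0,-0.2],
    [0.002,0.002,0.16,0,0,0,-0.2],
    [0.002,0.002,0.16,0,0,0,-0.2],
    [0.002,0.002,0.16,0,0,0,-0.2],
    [0.002,0.002,0.16,0,0,0,-0.2],
  ],
)

```text
clock: 28.5
tool_pos: [442.5, 92.6, 43.1]
ee_rot: [0.156, 0.988, 0.0, 0.001]
contact_force: [-0.2, 0.6, -1.6]
opening: 0.504
finger_force: 41.1
```

```bash
python3 plan.py 441.9 92 29 72.1; python3 look.py s 442 92
```

```text
t28.5 now [442.5  92.6  43.1] F [-0.2  0.6 -1.6] op 42.9 ff 41.1
(441.9, 92.0, 29.0, 72.1) -> [0.001, -0.002, 0.0352] [0.0002, 0.0006, -0.0003] rows 0.3
side origin 195 158 x4
top origin 199 173 x4
```

View pics/cs.png

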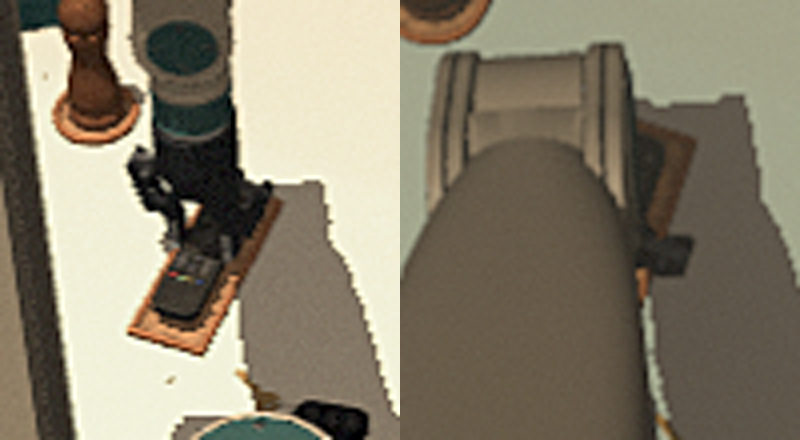

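The remote lies square over the long tray: its lower end at crop (185,315) is inside the tray end at (168,345), and the mill stands in its own tray at (95,115). Lowering it now.

Emit:
jog_arm(
  deltas=[
    [0.001,-0.002,0.015,0,0,0,-0.2],
    [0.001,-0.002,0.025,0,0,0,-0.2],
    [0.001,-0.002,0.032,0,0,0,-0.2],
    [0.001,-0.002,0.036,0,0,0,-0.2],
    [0.001,-0.002,0.036,0,0,0,-0.2],
    [0.001,-0.002,0.036,0,0,0,-0.2],
  ],
)

```text
clock: 29.2
tool_pos: [440.0, 92.4, 29.0]
ee_rot: [0.155, 0.988, -0.0, -0.0]
contact_force: [-4.7, -0.0, 14.5]
opening: 0.512
finger_force: 43.1
```

```bash
python3 plan.py 441.9 92 29 72.1
```

```text
t29.2 now [440.   92.4  29. ] F [-4.7 -0.  14.5] op 43.5 ff 43.1
(441.9, 92.0, 29.0, 72.1) -> [-0.0047, 0.0004, -0.0] [-0.0002, -0.0002, 0.0001] rows 0.0
```

Emit:
jog_arm(
  deltas=[
    [0,0,-0.002,0,0,0,-0.2],
    [0,0,-0.002,0,0,0,0.3],
    [0,0,-0.002,0,0,0,0.6],
    [0,0,-0.002,0,0,0,1],
    [0,0,-0.002,0,0,0,1],
    [0,0,-0.06,0,0,0,1],
    [0,0,-0.18,0,0,0,1],
    [0,0,-0.3,0,0,0,1],
  ],
)

```text
clock: 30.0
tool_pos: [439.0, 92.3, 148.0]
ee_rot: [0.156, 0.988, -0.0, -0.002]
contact_force: [1.0, -0.6, -0.6]
opening: 0.998
finger_force: 0.0
```

Emit:
jog_arm(
  deltas=[
    [0,0,-0.1,0,0,0,1],
    [0,0,-0.25,0,0,0,1],
    [0,0,-0.25,0,0,0,1],
  ],
)

```text
clock: 30.3
tool_pos: [444.1, 92.7, 254.0]
ee_rot: [0.156, 0.988, 0.001, 0.005]
contact_force: [0.7, 0.7, 0.4]
opening: 0.997
finger_force: 0.0
```

```bash
python3 plan.py 275.7 560.9 260 63.8
```

```text
t30.3 now [444.1  92.7 254. ] F [0.7 0.7 0.4] op 84.7 ff 0.0
(275.7, 560.9, 260.0, 63.8) -> [0.7601, 0.9847, -0.0189] [0.0016, 0.0032, 0.0461] rows 10.0
```

Emit:
jog_arm(
  deltas=[
    [0.76,0.98,-0.02,0,0,0.046,1],
    [0.76,0.98,-0.02,0,0,0.046,1],
    [0.76,0.98,-0.02,0,0,0.046,1],
    [0.76,0.98,-0.02,0,0,0.046,1],
    [0.76,0.98,-0.02,0,0,0.046,1],
    [0.76,0.98,-0.02,0,0,0.046,1],
    [0.76,0.98,-0.02,0,0,0.046,1],
    [0.76,0.98,-0.02,0,0,0.046,1],
  ],
)

```text
clock: 31.1
tool_pos: [305.3, 463.8, 253.1]
ee_rot: [0.226, 0.974, -0.0, -0.0]
contact_force: [1.0, -0.1, 1.0]
opening: 0.995
finger_force: 0.0
```

```bash
python3 plan.py 275.7 560.9 260 63.8
```

```text
t31.1 now [305.3 463.8 253.1] F [ 1.  -0.1  1. ] op 84.6 ff 0.0
(275.7, 560.9, 260.0, 63.8) -> [0.1734, 0.1854, -0.0173] [-0.0003, 0.0, 0.0002] rows 2.0
```

Emit:
jog_arm(
  deltas=[
    [0.17,0.185,-0.017,0,0,0,1],
    [0.17,0.185,-0.017,0,0,0,1],
    [0.17,0.185,-0.017,0,0,0,1],
    [0.17,0.185,-0.017,0,0,0,1],
    [0.17,0.185,-0.017,0,0,0,1],
  ],
)

```text
clock: 31.6
tool_pos: [278.2, 557.3, 259.9]
ee_rot: [0.227, 0.974, -0.001, -0.0]
contact_force: [0.2, 1.2, -0.2]
opening: 1.0
finger_force: 0.0
```

```bash
python3 - <<'E'
from fit import *
im={};P={}
for n in C:
    p,d=viewer.snapshot(n);cv2.imwrite(f"pics/{n}z.png",p);im[n]=p;P[n]=cloud(n,d)
def hm(c,R,lo):return {n:hmask(n,P[n],c,R,lo) for n in C}
both("jar",[cyl(20.5,30,93)],hm((522,-421),50,30),(522,-421,0))
both("mill",[cyl(29,28,43),cyl(24,126,162)],hm((638,221),60,28),(638,221,0))
both("bottle",[box(39,67,28,103),cyl(19.5,143,176)],hm((390,-287),60,28),(390,-287,.39),True)
both("remote",[box(167,46,3,22)],{n:cmask(n,im[n],(442,92),110,lambda i:i.max(2)<70) for n in C},(442,92,-.31),True)
a=cv2.imread("pics/top0.png");b=im["top"]
for k,(u,v) in dict(timer=(188,255),mug=(133,210)).items():print(k,cv2.phaseCorrelate(*[np.float32(cv2.cvtColor(i[v-25:v+25,u-28:u+28],6)) for i in(a,b)]))
for k,c in dict(jar=(521,-420),mill=(638,221),bottle=(390,-287),remote=(441,92)).items():
    print(k,[np.nanpercentile(P[n][np.hypot(P[n][...,0]-c[0],P[n][...,1]-c[1])<15][:,2],[50,95]).round(1) for n in C])
cv2.imwrite("pics/z2.png",np.hstack([cv2.resize(im["top"][115:300,165:465],None,fx=1.33,fy=1.6,interpolation=2),cv2.resize(im["side"][140:265,190:420],(400,296),interpolation=2)]) )
E
```

```text
jar ['side', 'top'] [ 522.1 -420.8] [] 0.128
jar ['top'] [ 521.8 -419. ] [] 0.07
jar ['side'] [ 520.4 -422.1] [] 0.135
mill ['side', 'top'] [634.9 218.6] [] 0.303
mill ['top'] [636.4 220.6] [] 0.206
mill ['side'] [640.3 216.8] [] 0.358
bottle ['side', 'top'] [ 388.4 -288.9] [18.9] 0.19
bottle ['top'] [ 388.  -287.9] [17.9] 0.105
bottle ['side'] [ 391.  -290.7] [59.3] 0.192
remote ['side', 'top'] [440.7  90.3] [-17.] 0.245
remote ['top'] [441.1  91.2] [-17.3] 0.114
remote ['side'] [441.9  87.6] [-15.2] 0.356
timer ((0.030392083848070683, -0.2707281835969937), 1.0111555755933126)
mug ((0.0007598058003530639, -0.023050906614940914), 0.9749025910695394)
jar [array([-596. ,   95.8]), array([94.5, 97.4])]
mill [array([159.5, 173.3]), array([161.5, 173.6])]
bottle [array([176.6, 180. ]), array([176.7, 179.6])]
remote [array([22.7, 25.8]), array([21.9, 26. ])]
```

View pics/z2.png

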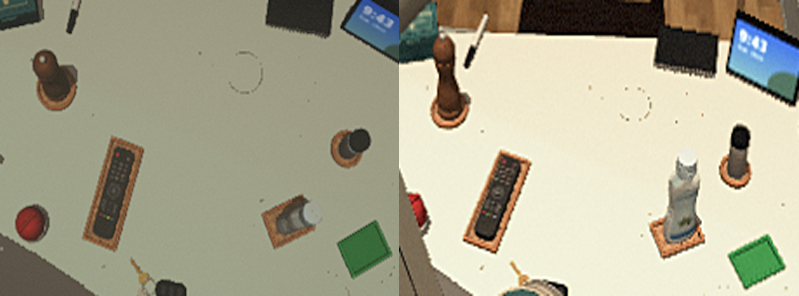

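Both views show all four things in their own trays: mill at crop (55,80), remote (113,193), bottle (297,217) and jar (350,145). Their tops are at the right heights, and the timer and mug have not moved.

```bash
python3 -c "
from workcell import workorder,ctrl
print(workorder.sign_off())"
```

```text
the job is handed in; nothing more can be done
None
```

The job is handed in after about 32 s of robot time: the spice jar came out first, and the jar, mill, bottle and remote each sit in their own tray, with the timer and mug where they were; no verdict was returned.

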